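Seat the handpiece dock on a facial-treatment console

TASK

Pick up the handpiece dock (the plate with the black grip rib and two holes) and lower it, square to the console's sloping deck, over the two steel pins until it rests fully flush on the deck. The pins have been shifted sideways and locked, so feel or look for where they are and do not ram the plate against them; keep hold of the dock until it is home, then let go and leave the other things on the table alone.

Things in the scene. Friction and masses are not known exactly. Their poses are not given: they have to be found in the camera images.
- dock: Handpiece dock, loose, about 0.4 kg, starts flat on the table: aluminium plate 80 (x) by 160 (y) by 10 (z) mm. Two round through holes, 13.5 mm in diameter, at x = 0, y = -62 and +62 mm; two steel studs, 18 mm in diameter, tops 24 mm above the underside, at y = -39 and +39. Origin: centre of the underside, z up. Same either way round (half a turn about z); may be seated either way.
- dock_rib (a point): Middle of the top of the dock's black grip rib, 52 mm above the centre of the underside. The rib is 14 mm thick (dock x), 46 mm long (dock y) and rises 42 mm from the plate. Axes as the dock's.
- deck: Sloping top of the white console, a flat face that slopes 28 degrees down towards the console's front (roughly to the robot's right, -y). Origin: on the face, in the middle of where the dock belongs; x points up the slope, y along the width (level), z out of the face. Runs from x = -60 to +210 mm and y = -160 to +160 mm; a flat black screen fills x = 78 to 192.
- deck_slots (a point): Same point and axes as the deck. Two steel pins square to the face, 12 mm in diameter, 20 mm tall, the last 4 mm tapering to an 8 mm tip, rise from black slots at x = 0, y = s - 62 and y = s + 62 mm. Their common shift s differs each time, -15 to +15 mm, is locked (holds against 80 N) and not reported: find it by touch or camera. The dock has 0.75 mm play round them and slides freely.
- console: The whole console that carries the deck, fixed to the table: black base 240 by 300 mm, white body, highest edge 209 mm above the table, at the back. Origin: under the base, x away from its front. The deck's origin lies at x = -70, y = 0, z = 110 mm in this frame.
- blank: Bystander, loose: blank aluminium cover plate 75 by 110 by 8 mm with one 31 mm hole. Origin under its centre.
- jar: Bystander: squat glass cream jar, 56 mm in diameter, 55 mm tall. Origin under its centre.
- serum_a: Bystander: clear bottle with black cap, 54 mm in diameter, 150 mm tall. Origin under its centre.
- serum_b: Bystander: clear bottle like serum_a, 54 mm in diameter, 150 mm tall. Origin under its centre.
- bowl: Bystander: white bowl, 110 mm in diameter, 45 mm tall. Origin under its centre.
- cup: Bystander: steel cup, 70 mm in diameter, 85 mm tall. Origin under its centre.
- wand: Bystander: white handpiece with a steel ball tip lying along its x axis, about 150 mm long, 26 mm thick. Origin under its middle.
There are look-alikes about, which are no part of the job. Leave any pink look-alike of the dock alone.

How it is judged:
By the outcome, as a careful person would: the job done as asked, in the order asked, and still so for the second after the job is handed in, with the robot touching nothing.
It also fails if it takes over 72 s, if anything falls off the work surface, if the arm or the gripper's body presses on something with over 40 N, if the wrist force passes 120 N, or if a joint passes its speed limit or range.

ROBOT

A 6-joint arm with a two-finger parallel gripper is mounted at the origin on the work surface. World frame = base frame: x ahead of the robot, y to its left, z up, the work surface at z = 0. Lengths are in m, angles in rad, forces in N, time in s.
With the tool pointing down it reaches from about 0.35 to 0.975 m from the base axis. Payload 4.9 kg.
Tool frame: the origin (TCP) lies midway between the tips of the shut fingers; the grasp point (between the pads) lies ctrl.grip_point_offset behind it (ctrl.grip_point_offset is the distance from the TCP to the grasp point, in m); x points along the fingers, y is the direction in which the jaws open and shut, and the axes are right-handed (so a half turn about x gives the same grasp; the last joint's range is limited). The gripper opens to 85 mm and grips with 20 to 120 N. Pads are 22 mm wide; open, the fingers measure 114 mm over their backs; the gripper's body (76 mm by 85 mm) begins 54 mm behind the grasp point. The pads swing forward as they close: fully open they stand 13 mm farther back than shut.
Start: joints at [-1.31, 0.053, 1.613, -0, 1.476, -0.119], TCP at [0.232, -0.58, 0.231] pointing down, gripper open.
Joint ranges: [-3.01, 3.01], [-1.01, 2.22], [0.06, 2.58], [-1.02, 4.17], [0.09, 2.62], [-3.14, 3.14]. Speed limits (rad/s): [2.57, 2.57, 3.14, 3.14, 3.14, 3.14].

INTERFACE

Orientations are given as a rotation vector (axis times angle).
In Python, from station import ctrl gives the robot as it stands. The module is installed in compiled form; this text tells all that it offers.
- The arm moves only by the tool drive_tool, never from a script. Its argument "commands" is text: rows parted by semicolons, each of 5 numbers parted by spaces: the closure, from -1 (fully open) to 1 (shut), so that 0 is half open, then the shift along the tool's x, y, z in units of 40 mm (1.0 is 40 mm), then the turn about the tool's x in units of 5 degrees (1.0 is 5 degrees). A call has 1 to 8 rows; each row is the pose to reach, as a shift and turn from the pose commanded when the call began, along the tool's axes at that moment; what a row does not reach only later rows make up. A row lasts 1/12 s, in which the tool goes at most 41.7 mm and 7.16 degrees, less where a joint would pass 70% of its speed; a pose out of reach is approached as far as the arm can. A call with a gripper value outside its range is refused whole. The fingers move at their own pace and stop on an object; "newtons" is the grip in N (left out, the last holds). Time passes only in rows, so rows that repeat a pose let the fingers close. It gives the time, the measured TCP pose, the force and the opening at its end, in the units of the state.
- ctrl.get_obs(): the state, without advancing time (a new reading comes with each control period).
- ctrl.get_image(name): name is "scene" or "side" or "wrist"; returns (picture, depth): 400x640x3 uint8, blue, green, red; 400x640 float32, m along the optical axis (not along the pixel's ray), 0 where there is no reading.
- ctrl.camera_info(name): a dict with "K" (3x3 intrinsics, pixels), "T" (4x4, takes a point from camera to world coordinates). Camera axes: x right, y down, z forward; pixel columns grow to the right and rows downward; lengths in m; the calibration is good to about 2 mm. A picture is of the moment at which its call begins: read the wrist's pose just before it. camera_info takes no time and is no camera call; for the wrist camera it gives the pose at the moment of the call.
- ctrl.finish_job(): hands the job in, once; it reports no verdict.
The state is a dict: "t": time; "q": joint angles; "dq": joint speeds; "effort": joint torques, N m; "tool_pos": TCP position; "tool_rot": TCP orientation; "contact_force": force on the tool from outside, world axes, zero at the start; "wrist_torque": the same for the moment, N m; "opening": finger opening in m.
Only numpy, scipy, OpenCV 4.12 (cv2) and the standard library are available. Lean on these libraries where they do the work, as an engineer would, in place of code of your own. Each camera call takes 0.05 s, during which the arm holds its last target.

## Working session

There is one attempt and no reset: what is moved stays moved. The work goes in short steps, Python scripts to look and compute and a tool call to move; the robot and the scene stay as the last step left them, time stands still between calls to the robot, and variables do not carry over. Pictures are saved under pics/ and viewed, and the job is handed in when it is done.

Besides the shell and the picture viewer there is one more tool, called after "Call:" by a JSON object that holds its "api" and its "payload". drive_tool: Moves the arm, as the interface text tells. Its arguments: {"type":"object","properties":{"commands":{"type":"string"},"newtons":{"type":"number"}},"required":["commands"]}

```bash
mkdir -p pics; ls
python3 - <<'E'
from station import ctrl
import cv2,numpy as np
print(ctrl.get_obs()); print(ctrl.grip_point_offset)
for n in ("scene","side","wrist"):
    i=ctrl.camera_info(n); print(n,i["K"].round(1).tolist(),i["T"].round(4).tolist())
    im,d=ctrl.get_image(n); cv2.imwrite(f"pics/{n}0.png",im); np.savez(f"pics/{n}0.npz",im=im,d=d,K=i["K"],T=i["T"])
E
```

```text
pics
{'t': 0.0, 'q': array([-1.30998075e+00,  5.33311428e-02,  1.61428297e+00,  2.73171311e-05,
        1.47597312e+00, -1.18987165e-01]), 'dq': array([-1.28222347e-04,  4.43603083e-04, -6.19877622e-05,  5.49653277e-04,
        1.76117496e-03,  7.91989178e-04]), 'effort': array([ 5.02538533e-04, -3.93672574e+01, -3.70183182e+01, -7.58809676e-06,
        7.04180144e-03, -1.71586845e-05]), 'tool_pos': array([ 0.23156739, -0.57986184,  0.23008553]), 'tool_rot': array([ 2.0142869 ,  0.38924366, -2.01452116]), 'contact_force': array([ 0.38803798,  0.39675183, -0.54567222]), 'wrist_torque': array([-0.00216368,  0.02420807, -0.02050238]), 'opening': 0.08539660897019465}
0.0187
scene [[370.8, 0.0, 319.3], [0.0, 370.8, 195.3], [0.0, 0.0, 1.0]] [[-0.8833, 0.3314, -0.3315, 0.8747], [0.4686, 0.6404, -0.6085, 0.4631], [0.0106, -0.6929, -0.721, 0.7578], [0.0, 0.0, 0.0, 1.0]]
side [[451.7, 0.0, 321.0], [0.0, 451.7, 198.1], [0.0, 0.0, 1.0]] [[-0.9965, -0.0577, 0.0605, 0.5007], [-0.083, 0.7717, -0.6305, 0.6668], [-0.0103, -0.6333, -0.7738, 1.0438], [0.0, 0.0, 0.0, 1.0]]
wrist [[305.7, 0.0, 321.2], [0.0, 305.7, 203.0], [0.0, 0.0, 1.0]] [[0.3702, -0.8805, -0.2961, 0.3072], [-0.929, -0.3517, -0.1154, -0.549], [-0.0026, 0.3178, -0.9481, 0.3719], [0.0, 0.0, 0.0, 1.0]]
```

View pics/scene0.png

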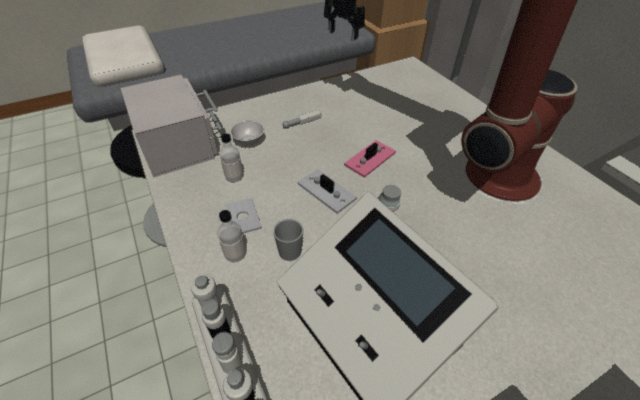

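View pics/side0.png

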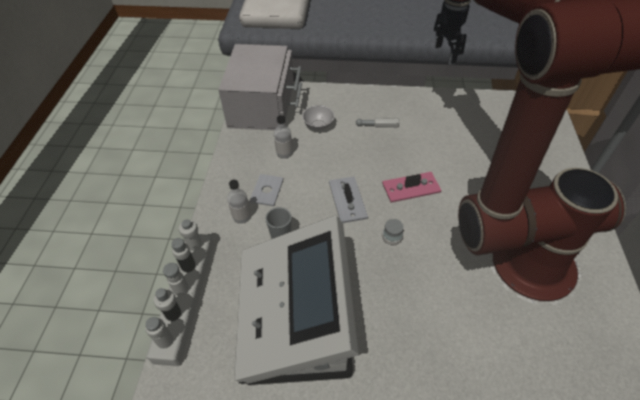

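View pics/wrist0.png

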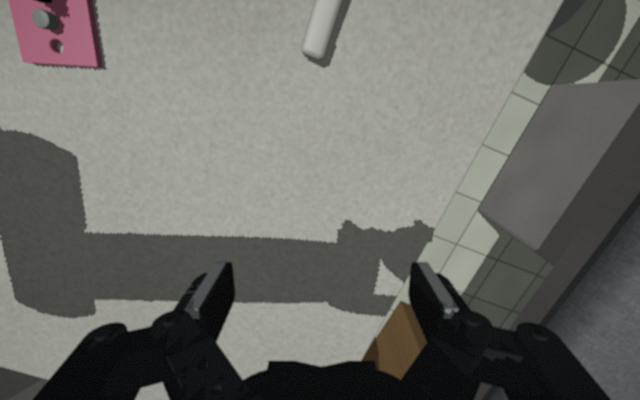

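```bash
cat > h.py <<'E'
import numpy as np,cv2
def load(f): z=np.load(f); return z["im"],z["d"],z["K"],z["T"]
def cloud(d,K,T):
    v,u=np.mgrid[:d.shape[0],:d.shape[1]]
    p=np.stack([(u-K[0,2])/K[0,0]*d,(v-K[1,2])/K[1,1]*d,d],-1)
    return p@T[:3,:3].T+T[:3,3]
def ray_plane(u,v,K,T,n,c):
    r=T[:3,:3]@np.array([(u-K[0,2])/K[0,0],(v-K[1,2])/K[1,1],1.]); o=T[:3,3]
    return o+r*((c-n@o)/(n@r))
def crop(im,x0,y0,x1,y1,s,f): cv2.imwrite(f,cv2.resize(im[y0:y1,x0:x1],None,fx=s,fy=s,interpolation=cv2.INTER_CUBIC))
E
python3 - <<'E'
from h import *
for n in("scene","side"):
    im,d,K,T=load(f"pics/{n}0.npz"); P=cloud(d,K,T)
    for (u,v) in ([(300,290),(340,280),(400,300),(440,330),(400,365),(320,215),(327,184),(365,155),(375,100),(345,207)] if n=="scene" else [(250,350),(280,360),(310,280),(330,260),(345,345),(345,300),(360,210),(347,188),(412,180),(393,230)]):
        print(n,u,v,P[v,u].round(4))
a=load("pics/scene0.npz")[0];crop(a,275,190,505,400,3,"pics/c1.png");crop(a,290,130,410,220,6,"pics/c2.png")
a=load("pics/side0.npz")[0];crop(a,230,215,360,390,3.4,"pics/c3.png");crop(a,310,160,450,250,5,"pics/c4.png")
E
```

```text
scene 300 290 [0.7267 0.1169 0.0952]
scene 340 280 [0.6568 0.1514 0.1298]
scene 400 300 [0.5927 0.2494 0.1581]
scene 440 330 [0.5696 0.3264 0.1646]
scene 400 365 [0.6458 0.3317 0.1203]
scene 320 215 [ 0.5586 -0.1119 -0.0017]
scene 327 184 [ 0.5042 -0.1737  0.0372]
scene 365 155 [ 0.3335 -0.2419  0.0255]
scene 375 100 [ 0.1082 -0.5177  0.0024]
scene 345 207 [ 0.4866 -0.1016  0.0039]
side 250 350 [0.6897 0.3244 0.1019]
side 280 360 [0.6188 0.3525 0.137 ]
side 310 280 [0.5732 0.1902 0.1775]
side 330 260 [0.5328 0.1497 0.1984]
side 345 345 [0.4911 0.3377 0.2038]
side 345 300 [0.4957 0.2457 0.2058]
side 360 210 [ 0.4653 -0.1406  0.009 ]
side 347 188 [ 0.5065 -0.1844  0.0523]
side 412 180 [ 0.3168 -0.2373  0.0435]
side 393 230 [ 0.3773 -0.0435  0.0553]
```

View pics/c1.png

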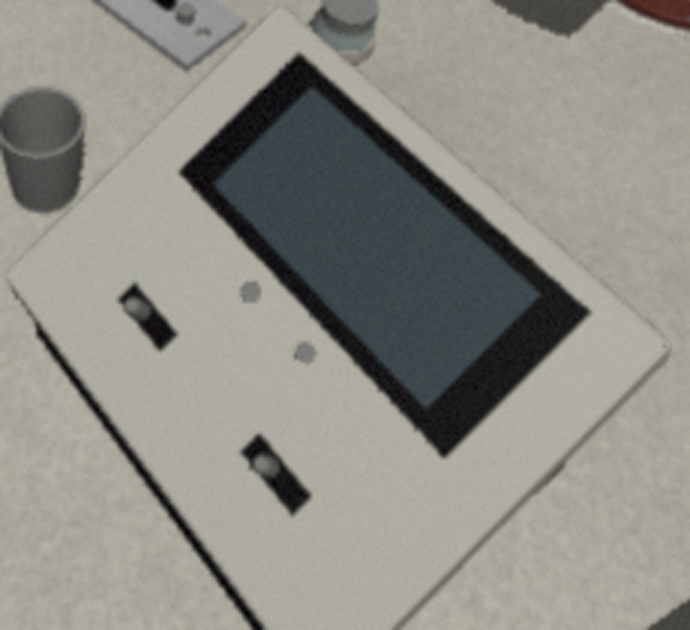

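View pics/c2.png

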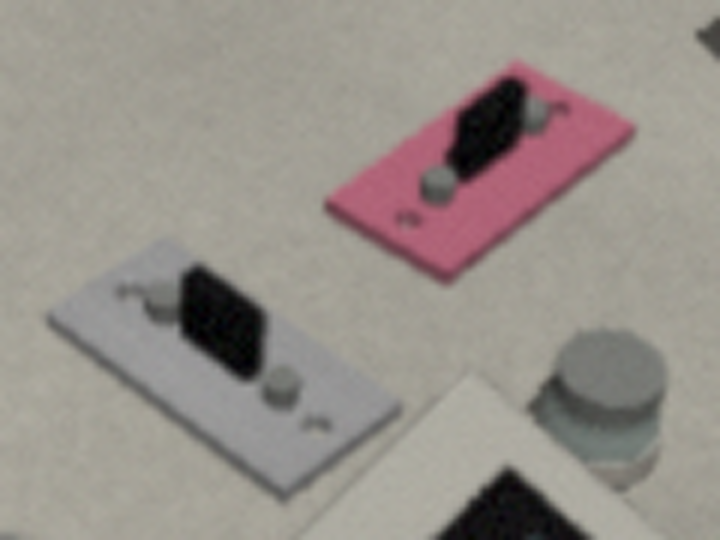

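View pics/c3.png

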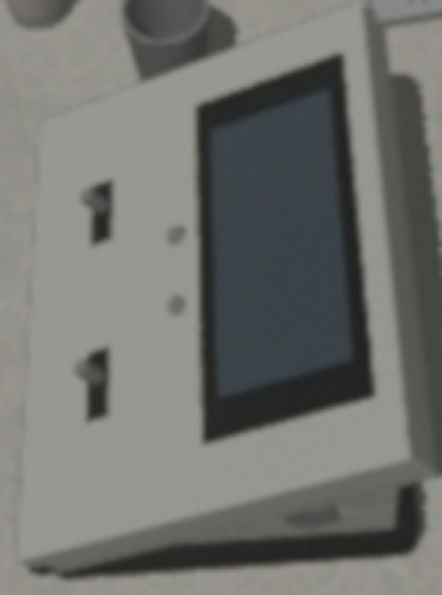

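View pics/c4.png

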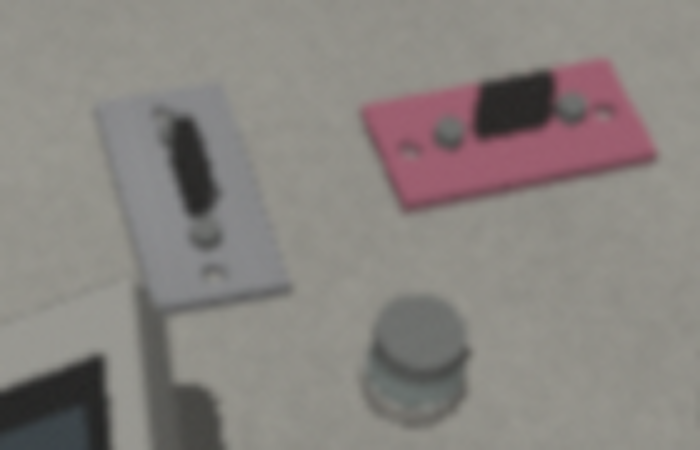

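Run:
```python
from h import *
from scipy.spatial.transform import Rotation as R
print(R.from_rotvec([2.0142869,0.38924366,-2.01452116]).as_matrix().round(4))
for n,quad in(("scene",[(300,283),(375,205),(480,305),(400,380)]),("side",[(250,260),(345,225),(345,340),(240,370)])):
    im,d,K,T=load(f"pics/{n}0.npz"); P=cloud(d,K,T)
    m=np.zeros(d.shape,np.uint8); cv2.fillPoly(m,[np.array(quad)],1); m=cv2.erode(m,np.ones((5,5)))
    Q=P[(m>0)&(d>0)]
    for _ in range(6):
        c=Q.mean(0); nn=np.linalg.svd(Q-c,full_matrices=False)[2][2]; nn*=np.sign(nn[2])
        r=(Q-c)@nn; Q=Q[abs(r)<2.5*r.std()+1e-4]
    print(n,"n",nn.round(4),"c",c.round(4),"nc",round(nn@c,4),"std",r.std().round(4),"tilt",np.degrees(np.arccos(nn[2])).round(2),"az",np.degrees(np.arctan2(nn[1],nn[0])).round(2))
    # table height near dock/jar
    # dark/black slot pixels on plane
    g=im.max(2)
    for (u0,v0,u1,v1) in ([(310,280,340,312),(352,332,384,366)] if n=="scene" else [(250,262,268,292),(248,312,268,344)]):
        s=g[v0:v1,u0:u1]<60
        print("slot dark px bbox",np.argwhere(s).min(0)[::-1]+[u0,v0],np.argwhere(s).max(0)[::-1]+[u0,v0],s.sum())
    a=im
crop(load("pics/scene0.npz")[0],305,275,345,315,14,"pics/d1.png")
crop(load("pics/scene0.npz")[0],345,325,385,365,14,"pics/d2.png")
crop(load("pics/side0.npz")[0],235,255,285,345,6.6,"pics/d3.png")
```

```text
[[-5.000e-04  3.707e-01 -9.287e-01]
 [ 1.900e-03 -9.287e-01 -3.707e-01]
 [-1.000e+00 -2.000e-03 -3.000e-04]]
scene n [0.4747 0.0709 0.8773] c [0.6008 0.2241 0.1548] nc 0.4369 std 0.0012 tilt 28.68 az 8.5
slot dark px bbox [316 285] [332 305] 102
slot dark px bbox [356 336] [377 360] 150
side n [0.4693 0.0713 0.8801] c [0.6041 0.2274 0.1552] nc 0.4363 std 0.0014 tilt 28.34 az 8.64
slot dark px bbox [258 270] [261 284] 35
slot dark px bbox [257 319] [260 336] 50
```

View pics/d1.png

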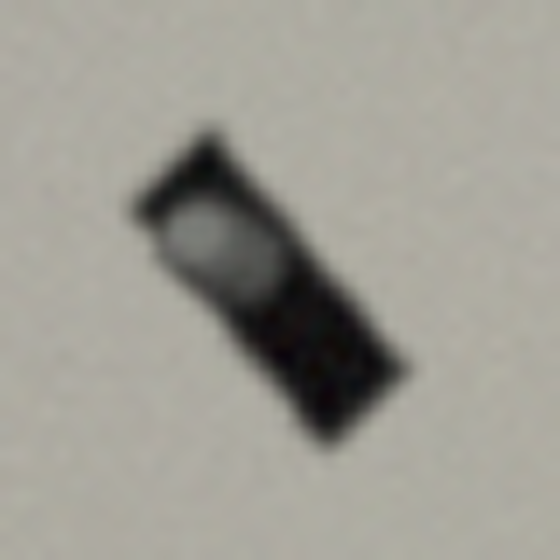

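View pics/d2.png

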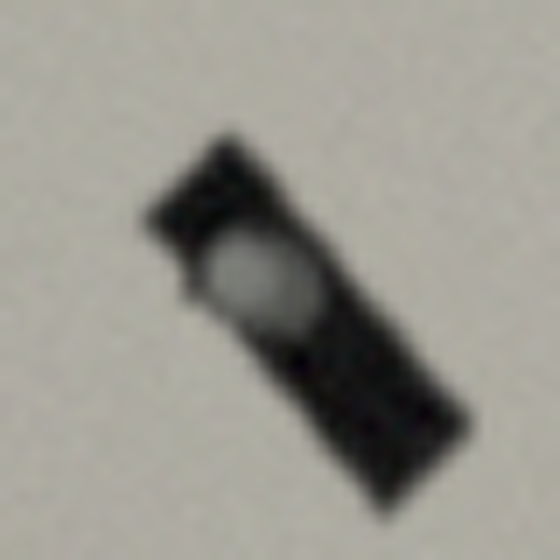

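View pics/d3.png

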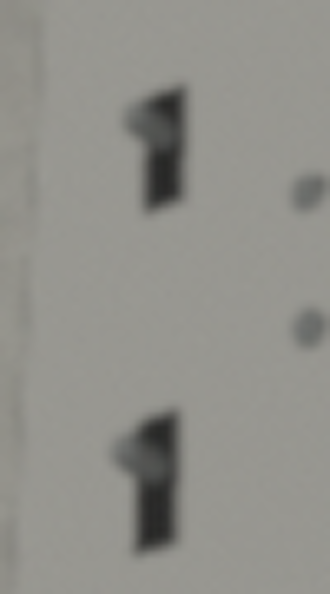

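```bash
cat > deck.py <<'E'
from h import *
az=np.radians(8.55); t=np.radians(28)
n=np.array([np.sin(t)*np.cos(az),np.sin(t)*np.sin(az),np.cos(t)])
dx=np.array([-np.cos(t)*np.cos(az),-np.cos(t)*np.sin(az),np.sin(t)])
dy=np.cross(n,dx)
E
python3 - <<'E'
from deck import *
def px(c,o,s): return [((x+.5)/s-.5+o[0],(y+.5)/s-.5+o[1]) for x,y in c]
im,d,K,T=load("pics/scene0.npz")
c0=np.array([0.602,0.2255,0.155])
nc=n@c0; print("nc",nc)
A=px([(210,130),(133,213),(328,447),(405,372)],(305,275),14); B=px([(230,132),(148,220),(388,515),(468,425)],(345,325),14)
ps=[np.mean([ray_plane(*p,K,T,n,nc) for p in X],0) for X in(A,B)]
for X in(A,B): 
  q=np.array([ray_plane(*p,K,T,n,nc) for p in X]); print((np.c_[(q-ps[0])@dx,(q-ps[0])@dy]*1e3).round(1).tolist())
print("slots",ps,"sep",np.linalg.norm(ps[0]-ps[1])); o=(ps[0]+ps[1])/2; w=ps[1]-ps[0]; print("origin",o,"dir az",np.degrees(np.arctan2(w[1],w[0]))-90, w[2])
tips=px([(195,238)],(305,275),14)+px([(240,275)],(345,325),14)
for p in tips:
  q=ray_plane(*p,K,T,n,nc+.02)-o; print("tip scene",(q@dx*1e3).round(1),(q@dy*1e3).round(1))
im,d,K,T=load("pics/side0.npz")
C=px([(185,87),(183,190),(143,213)],(235,255),6.6); D=px([(178,410),(173,540),(135,552)],(235,255),6.6)
for p in C+D:
  q=ray_plane(*p,K,T,n,nc)-o; print("side slot",(q@dx*1e3).round(1),(q@dy*1e3).round(1))
for p in px([(140,117),(128,452)],(235,255),6.6):
  q=ray_plane(*p,K,T,n,nc+.02)-o; print("tip side",(q@dx*1e3).round(1),(q@dy*1e3).round(1))
E
```

```text
nc 0.4320771707771866
[[7.8, 22.6], [-7.8, 21.9], [-7.2, -22.2], [7.2, -22.3]]
[[7.5, -101.1], [-7.6, -101.6], [-7.5, -146.5], [7.0, -145.7]]
slots [array([0.69497447, 0.15638904, 0.11157726]), array([0.67669207, 0.2787539 , 0.11151714])] sep 0.12372310939615698
origin [0.68583327 0.21757147 0.1115472 ] dir az 8.497642059198228 -6.011529792898651e-05
tip scene -0.0 66.0
tip scene 0.3 -57.2
side slot 6.0 86.0
side slot 5.9 44.6
side slot -10.9 40.9
side slot 5.5 -37.3
side slot 4.5 -81.8
side slot -10.4 -82.0
tip side 1.1 65.8
tip side 0.1 -57.7
```

Run:
```python
from deck import *
def px(c,o,s): return [((x+.5)/s-.5+o[0],(y+.5)/s-.5+o[1]) for x,y in c]
ez=np.array([0,0,1.])
for n_,C,o,s in(("scene",[(165,235),(48,316),(285,490),(402,405)],(290,130),6),("side",[(220,87),(97,107),(162,300),(291,287)],(310,160),5)):
    im,d,K,T=load(f"pics/{n_}0.npz")
    q=np.array([ray_plane(*p,K,T,ez,.01)[:2] for p in px(C,o,s)]); print(n_,q.round(4).tolist(),"c",q.mean(0).round(4))
    a=(q[2]+q[3]-q[0]-q[1]); print("az long",np.degrees(np.arctan2(a[1],a[0])).round(2),"len",np.linalg.norm(a)/2, "w",np.linalg.norm(q[0]-q[1]))
    P=cloud(d,K,T); m=(P[...,2]>.045)&(abs(P[...,0]-.505)<.06)&(abs(P[...,1]+.175)<.08)&(P[...,2]<.065)
    Q=P[m]; print(len(Q),Q.min(0).round(4),Q.max(0).round(4),Q.mean(0).round(4))
im,d,K,T=load("pics/scene0.npz")
# tool
```

```text
scene [[0.4852, -0.2689], [0.5623, -0.2432], [0.5165, -0.0936], [0.4419, -0.1142]] c [ 0.5015 -0.18  ]
az long 106.32 len 0.1585316360625398 w 0.0813291144427872
74 [ 0.4884 -0.2037  0.045 ] [ 0.5129 -0.1575  0.0537] [ 0.5023 -0.1783  0.0502]
side [[0.4886, -0.2667], [0.5628, -0.2448], [0.5154, -0.1014], [0.4424, -0.1162]] c [ 0.5023 -0.1823]
az long 107.66 len 0.15419252509171272 w 0.07735603749123397
66 [ 0.4939 -0.2038  0.0452] [ 0.5159 -0.1568  0.0574] [ 0.5053 -0.1787  0.0519]
```

```bash
cat > mv.py <<'E'
from deck import *
from scipy.spatial.transform import Rotation as R
from station import ctrl
def plan(target,yaw=None):
    o=ctrl.get_obs(); Rm=R.from_rotvec(o["tool_rot"]).as_matrix()
    dl=Rm.T@(np.array(target)-o["tool_pos"])
    az=np.degrees(np.arctan2(Rm[1,1],Rm[0,1]))
    print("t",round(o["t"],2),"pos",o["tool_pos"].round(4),"yaz",az.round(2),"x",Rm[:,0].round(4),"F",o["contact_force"].round(1),"open",round(o["opening"],4))
    print("shift units",(dl/.04).round(3), "turn", None if yaw is None else round(((az-yaw+90)%180-90)/5,3))
def snap(name,f):
    i=ctrl.camera_info(name); im,d=ctrl.get_image(name); np.savez(f"pics/{f}.npz",im=im,d=d,K=i["K"],T=i["T"]); cv2.imwrite(f"pics/{f}.png",im); return im,d,i["K"],i["T"]
E
python3 -c "
from mv import *
plan((0.502,-0.181,0.20),107)"
```

```text
t 0.15 pos [ 0.2316 -0.58    0.2303] yaz -68.24 x [-5.0e-04  1.5e-03 -1.0e+00] F [-0.5 -0.4 -0.9] open 0.0855
shift units [ 0.77  -6.757 -9.977] turn 0.952
```

Call:
{"api": "drive_tool", "payload": {"commands": "-1 0.05 -0.5 -0.75 0; -1 0.1 -1.1 -1.7 0.1; -1 0.15 -1.7 -2.6 0.2; -1 0.2 -2.3 -3.5 0.3; -1 0.25 -2.9 -4.4 0.4; -1 0.3 -3.5 -5.3 0.5; -1 0.35 -4.1 -6.1 0.6; -1 0.4 -4.7 -7 0.7"}}

```text
t: 0.82
tool_pos: [0.4169, -0.3082, 0.2154]
tool_rot: [2.05, 0.329, -2.05]
contact_force: [-0.1, -1.0, 0.2]
opening: 0.0853
```

```bash
python3 -c "
from mv import *
plan((0.502,-0.181,0.20),107)"
```

```text
t 0.82 pos [ 0.4169 -0.3082  0.2154] yaz -71.79 x [-1.e-04  2.e-04 -1.e+00] F [-0.1 -1.   0.2] open 0.0853
shift units [ 0.385 -2.356 -3.014] turn 0.243
```

Call:
{"api": "drive_tool", "payload": {"commands": "-1 0.1 -0.6 -0.75 0.1; -1 0.2 -1.2 -1.5 0.2; -1 0.3 -1.8 -2.3 0.25; -1 0.38 -2.35 -3 0.25; -1 0.38 -2.35 -3 0.25; -1 0.38 -2.35 -3 0.25"}}

```text
t: 1.32
tool_pos: [0.5013, -0.1817, 0.1999]
tool_rot: [2.059, 0.312, -2.061]
contact_force: [-1.1, 0.2, 0.0]
opening: 0.0852
```

```bash
python3 -c "
from mv import *
snap('wrist','w1')
plan((0.502,-0.181,0.20),107)"
```

```text
t 1.37 pos [ 0.5009 -0.1829  0.2001] yaz -72.9 x [-1.e-03 -1.e-04 -1.e+00] F [-0.3 -0.1 -1.1] open 0.0851
shift units [ 0.004 -0.037 -0.04 ] turn 0.02
```

View pics/w1.png

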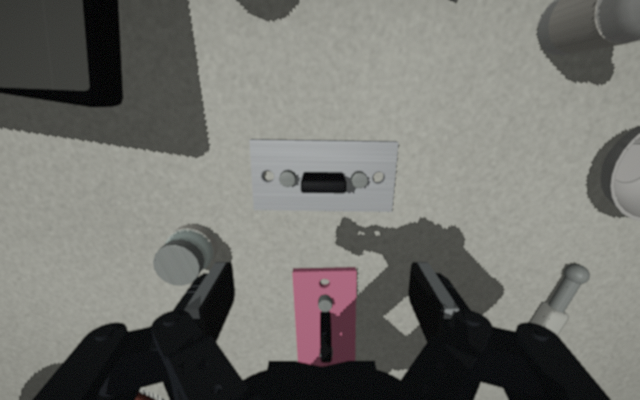

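```bash
python3 -c "
from mv import *
im=load('pics/w1.npz')[0]; crop(im,240,130,405,220,4.8,'pics/w1c.png')"
```

```text
(no output)
```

View pics/w1c.png

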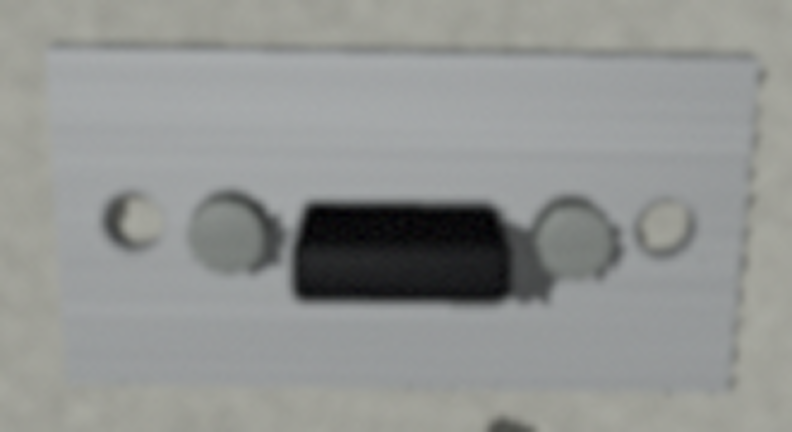

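Run:
```python
from mv import *
im,d,K,T=load('pics/w1.npz'); ez=np.array([0,0,1.])
f=lambda x,y,z: ray_plane((x+.5)/4.8-.5+240,(y+.5)/4.8-.5+130,K,T,ez,z)[:2]
for nm,a,b,z in(("holes",(133,220),(666,227),.01),("studs",(229,232),(572,239),.024),("ribtop",(295,275),(508,278),.052)):
    p,q=f(*a,z),f(*b,z); w=q-p; print(nm,p.round(4),q.round(4),"mid",((p+q)/2).round(4),"len",np.linalg.norm(w).round(4),"az",np.degrees(np.arctan2(w[1],w[0])).round(2))
E=[f(*c,.01) for c in((50,45),(762,58),(732,386),(70,382))]; print(np.round(E,4).tolist(),np.mean(E,0).round(4))
m,dd=(cloud(d,K,T),d); 
print("plate z",np.median(m[145:160,270:380,2]),"stud z",m[178,287],m[180,359],"rib z",m[184:190,310:340,2].max())
```

```text
holes [ 0.4856 -0.1225] [ 0.5206 -0.2408] mid [ 0.5031 -0.1817] len 0.1234 az -73.57
studs [ 0.4932 -0.145 ] [ 0.5143 -0.2183] mid [ 0.5038 -0.1816] len 0.0763 az -74.0
ribtop [ 0.4961 -0.1613] [ 0.5084 -0.2031] mid [ 0.5022 -0.1822] len 0.0436 az -73.63
[[0.519, -0.0951], [0.5632, -0.2477], [0.4885, -0.2698], [0.4424, -0.1176]] [ 0.5033 -0.1826]
plate z 0.00925695169937718 stud z [ 0.49338432 -0.14469353  0.02512954] [ 0.51357959 -0.21887562  0.0233063 ] rib z 0.3414859241180985
```

```bash
python3 -c "
from mv import *
plan((0.503,-0.182,0.028),-73.7)"
```

```text
t 1.37 pos [ 0.5009 -0.1829  0.2001] yaz -72.9 x [-1.e-03 -1.e-04 -1.e+00] F [-0.3 -0.1 -1.1] open 0.0851
shift units [ 4.304 -0.005 -0.061] turn 0.16
```

Call:
{"api": "drive_tool", "payload": {"commands": "-1 0.8 0 -0.05 0.16; -1 1.6 0 -0.05 0.16; -1 2.4 0 -0.05 0.16; -1 3.2 0 -0.05 0.16; -1 3.7 0 -0.05 0.16; -1 4 0 -0.05 0.16; -1 4.3 0 -0.05 0.16; -1 4.3 0 -0.05 0.16", "newtons": 40}}

```text
t: 2.03
tool_pos: [0.5015, -0.1831, 0.0267]
tool_rot: [2.069, 0.295, -2.074]
contact_force: [-1.0, 0.5, 1.6]
opening: 0.0858
```

```bash
python3 -c "
from mv import *
snap('wrist','w2')
plan((0.503,-0.182,0.028),-73.7)"
```

```text
t 2.08 pos [ 0.5025 -0.1833  0.0282] yaz -73.85 x [-9.e-04  4.e-04 -1.e+00] F [ 0.5 -0.6  1. ] open 0.0854
shift units [ 0.006 -0.028 -0.022] turn -0.031
```

View pics/w2.png

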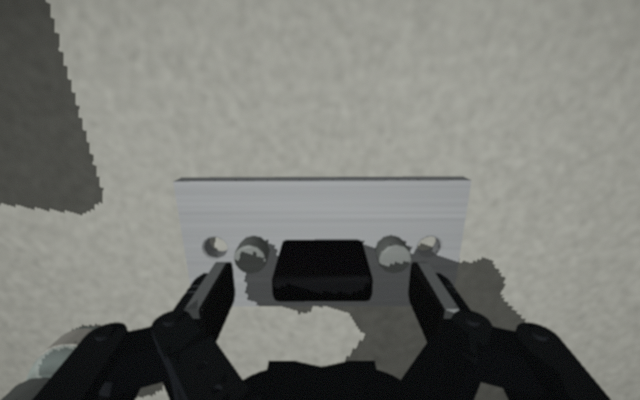

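Call:
{"api": "drive_tool", "payload": {"commands": "0 0 0 0 0; 0.2 0 0 0 0; 1 0 0 0 0; 1 0 0 0 0; 1 0 0 0 0; 1 0 0 0 0; 1 0 0 0 0; 1 0 0 0 0", "newtons": 40}}

```text
t: 2.75
tool_pos: [0.504, -0.1832, 0.0303]
tool_rot: [2.071, 0.293, -2.067]
contact_force: [-1.3, 1.5, 6.3]
opening: 0.045
```

```bash
python3 -c "
from mv import *
snap('wrist','w3')
plan((0.503,-0.182,0.028),-73.7)"
```

```text
t 2.8 pos [ 0.504  -0.1832  0.0303] yaz -73.78 x [ 0.0022 -0.0011 -1.    ] F [-1.3  0.6  6. ] open 0.0452
shift units [ 0.058 -0.037  0.017] turn -0.016
```

View pics/w3.png

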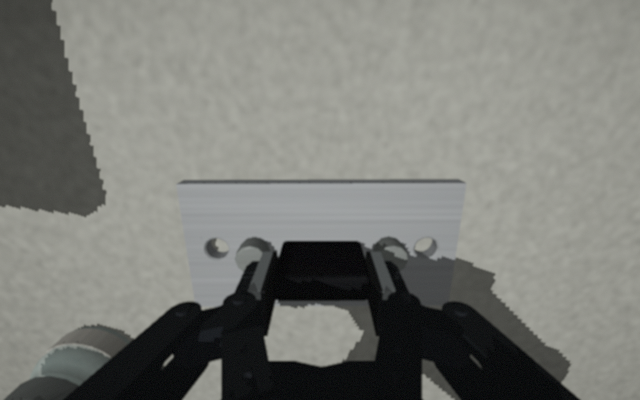

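Call:
{"api": "drive_tool", "payload": {"commands": "1 -0.3 0 0 0; 1 -0.8 0 0 0; 1 -1.6 0 0 0; 1 -2.4 0 0 0; 1 -3.2 0 0 0; 1 -4.2 0 0 0; 1 -5.2 0 0 0; 1 -6.2 0 0 0"}}

```text
t: 3.47
tool_pos: [0.5017, -0.1821, 0.2774]
tool_rot: [2.068, 0.296, -2.072]
contact_force: [1.7, 0.1, -4.4]
opening: 0.0451
```

```bash
cat >> deck.py <<'E'
O=np.array([0.6858,0.2176,0.110])
def tcp(X,Y,Z=0.0,h=.040,off=.010): return O+X*dx+Y*dy+(Z+h)*n-np.array([0,0,off])
E
python3 -c "
from mv import *
snap('wrist','w4')
t=tcp(.135,0)
print('flush target',t, 'dy az',np.degrees(np.arctan2(dy[1],dy[0])))
plan(tcp(.135,0)+[-.014,0,.09],-81.45)"
```

```text
flush target [0.58649694 0.20267045 0.19869656] dy az -81.45
t 3.52 pos [ 0.5053 -0.1839  0.2885] yaz -73.78 x [ 0.012  -0.0065 -0.9999] F [ 1.2 -1.1  4.3] open 0.045
shift units [-0.048 -8.81  -4.314] turn 1.534
```

View pics/w4.png

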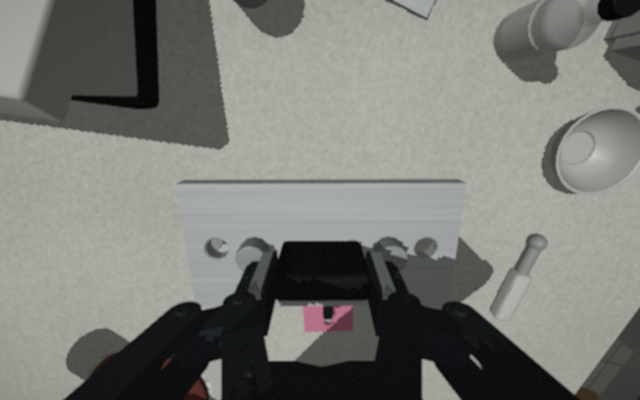

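Call:
{"api": "drive_tool", "payload": {"commands": "1 0 -0.6 -0.3 0.1; 1 0 -1.4 -0.7 0.3; 1 0 -2.2 -1.1 0.5; 1 0 -3 -1.5 0.7; 1 0 -3.8 -1.9 0.9; 1 0 -4.6 -2.3 1.1; 1 0 -5.4 -2.65 1.3; 1 0 -6 -2.95 1.5"}}

```text
t: 4.18
tool_pos: [0.5482, 0.0834, 0.2755]
tool_rot: [2.14, 0.165, -2.145]
contact_force: [0.3, -0.1, -4.5]
opening: 0.0449
```

```bash
python3 -c "
from mv import *
plan(tcp(.135,0)+[-.014,0,.09],-81.45)"
```

```text
t 4.18 pos [0.5482 0.0834 0.2755] yaz -81.25 x [-2.1e-03  8.0e-04 -1.0e+00] F [ 0.3 -0.1 -4.5] open 0.0449
shift units [-0.33  -2.856 -1.055] turn 0.041
```

Call:
{"api": "drive_tool", "payload": {"commands": "1 -0.1 -0.8 -0.3 0.05; 1 -0.2 -1.6 -0.6 0.05; 1 -0.3 -2.3 -0.85 0.05; 1 -0.3 -2.7 -1 0.05; 1 -0.3 -2.85 -1.05 0.05; 1 -0.3 -2.85 -1.05 0.05; 1 -0.3 -2.85 -1.05 0.05"}}

```text
t: 4.77
tool_pos: [0.5728, 0.1991, 0.2875]
tool_rot: [2.142, 0.158, -2.146]
contact_force: [0.3, -0.4, -4.9]
opening: 0.045
```

```bash
python3 -c "
from mv import *
snap('wrist','w5');snap('side','s5')
plan(tcp(.135,0)+[-.014,0,.0],-81.45)"
```

```text
t 4.87 pos [0.5731 0.1985 0.288 ] yaz -81.61 x [-1.1e-03 -8.0e-04 -1.0e+00] F [-0.5 -0.1 -4.4] open 0.0461
shift units [ 2.232 -0.108 -0.003] turn -0.032
```

View pics/w5.png

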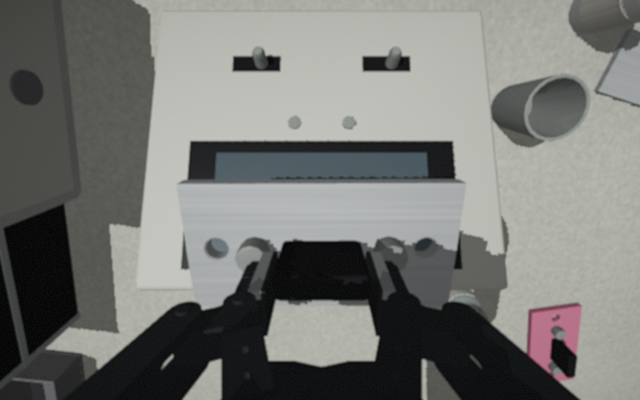

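View pics/s5.png

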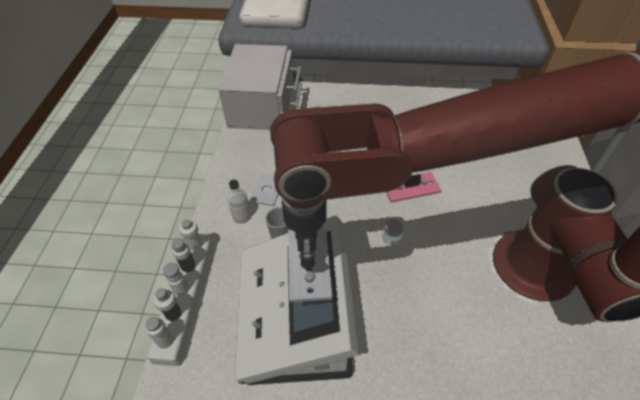

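```bash
python3 -c "
from mv import *
im=load('pics/w5.npz')[0]; crop(im,225,35,425,135,4,'pics/w5c.png'); crop(im,170,170,475,270,2.6,'pics/w5d.png')"
```

```text
(no output)
```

View pics/w5c.png

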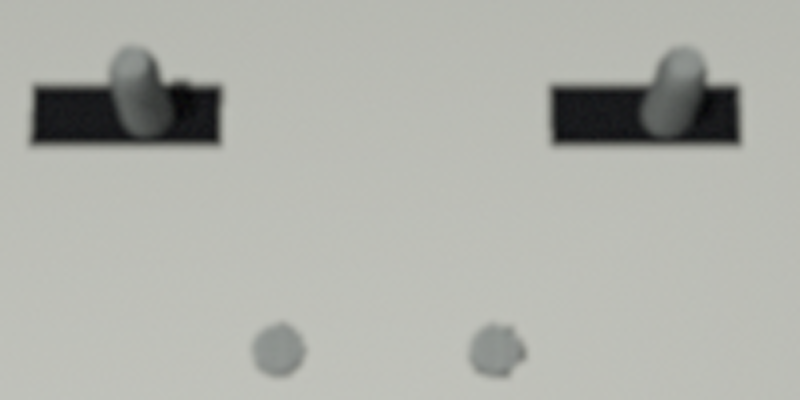

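View pics/w5d.png

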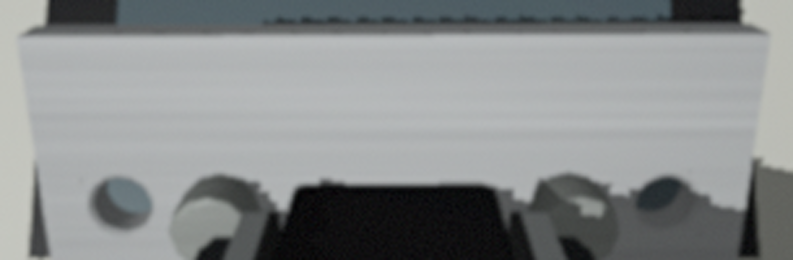

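Run:
```python
from mv import *
im,d,K,T=load('pics/w5.npz'); nc=n@O
f=lambda x,y,h: ray_plane((x+.5)/4-.5+225,(y+.5)/4-.5+35,K,T,n,nc+h)
S=[np.mean([f(*c,0) for c in q],0) for q in([(32,85),(222,85),(30,145),(221,145)],[(551,85),(738,85),(552,145),(741,145)])]
print("slots",np.round(S,4).tolist(),"mid",((S[0]+S[1])/2).round(4),"sep",np.linalg.norm(S[0]-S[1]).round(4)); w=S[1]-S[0]; print("az",np.degrees(np.arctan2(w[1],w[0])).round(2))
M=(S[0]+S[1])/2
for nm,c,h in(("tip",(134,60),.02),("tip",(687,62),.02),("base",(148,124),0),("base",(664,124),0)):
  q=f(*c,h)-M; print(nm,(q@dx*1e3).round(1),(q@dy*1e3).round(1))
o=ctrl.get_obs(); Rm=R.from_rotvec(o["tool_rot"]).as_matrix()
g=lambda x,y,z: ray_plane((x+.5)/2.6-.5+170,(y+.5)/2.6-.5+170,K,T,Rm[:,0],Rm[:,0]@o["tool_pos"]+z)
A=g(121,203,.02);B=g(663,202,.02); print("holes@+20mm in tool:",(Rm.T@(A-o["tool_pos"])).round(4),(Rm.T@(B-o["tool_pos"])).round(4),np.linalg.norm(A-B).round(4))
C=[Rm.T@(g(x,y,.02)-o["tool_pos"]) for x,y in((20,36),(768,36))];print(np.round(C,4))
P=cloud(d,K,T); Q=P[195:225:5,230:420:30].reshape(-1,3); Q=(Q-o["tool_pos"])@Rm; print("plate depth in tool x",Q[:,0].round(4))
A_=np.c_[Q[:,1:],np.ones(len(Q))]; print("tilt fit (dx/dy,dx/dz)",np.linalg.lstsq(A_,Q[:,0],rcond=None)[0].round(4))
```

```text
slots [[0.6771, 0.2783, 0.1098], [0.6953, 0.1557, 0.1099]] mid [0.6862 0.217  0.1098] sep 0.1239
az -81.57
tip -0.1 -56.0
tip 0.7 67.0
base 2.3 -56.7
base 2.5 66.3
holes@+20mm in tool: [ 0.02   -0.0631  0.0004] [0.02   0.0588 0.    ] 0.1219
[[ 0.02   -0.0801 -0.0384]
 [ 0.02    0.0766 -0.0385]]
plate depth in tool x [0.022  0.0218 0.0221 0.0224 0.0217 0.0226 0.0219 0.0225 0.0216 0.0212
 0.0223 0.0225 0.0239 0.0212 0.0221 0.0217 0.0211 0.0216 0.0223 0.022
 0.0207 0.021  0.022  0.0219 0.0219 0.0208 0.0215 0.0218 0.0217 0.0217
 0.0218 0.0223 0.0221 0.0211 0.0228 0.0223 0.0205 0.021  0.0209 0.021
 0.0219 0.0229]
tilt fit (dx/dy,dx/dz) [ 0.003  -0.0287  0.0211]
```

```bash
sed -i 's/^O=.*/O=np.array([0.6860,0.2173,0.110])/' deck.py
cat >> deck.py <<'E'
eh=np.array([np.cos(az),np.sin(az),0]); ez=np.array([0,0,1.])
def arc(X,Y,th,H=.0415,off=.010,press=0):
    E=O+(X+.04)*dx+Y*dy; th=np.radians(th)
    d=np.array(np.cos(th)*eh-np.sin(th)*ez); nn=np.sin(th)*eh+np.cos(th)*ez
    return E+.04*d+H*nn-off*ez-press*n
E
python3 - <<'E'
from mv import *
o=ctrl.get_obs();Rm=R.from_rotvec(o["tool_rot"]).as_matrix()
plan(arc(.135,.005,0),-81.5)
for th,p in((0,-.03),(0,-.005),(0,0),(7,0),(14,0),(21,0),(28,0),(28,.003),(28,.006)): print(th,p,(Rm.T@(arc(.135,.005,th,press=p)-o["tool_pos"])/.04).round(2))
E
```

```text
t 4.87 pos [0.5731 0.1985 0.288 ] yaz -81.61 x [-1.1e-03 -8.0e-04 -1.0e+00] F [-0.5 -0.1 -4.4] open 0.0461
shift units [ 1.608  0.078 -0.   ] turn -0.022
0 -0.03 [ 0.95  0.08 -0.35]
0 -0.005 [ 1.5   0.08 -0.06]
0 0 [ 1.61  0.08 -0.  ]
7 0 [ 1.74  0.08 -0.12]
14 0 [ 1.88  0.08 -0.22]
21 0 [ 2.04  0.08 -0.31]
28 0 [ 2.2   0.08 -0.37]
28 0.003 [ 2.26  0.08 -0.34]
28 0.006 [ 2.33  0.08 -0.3 ]
```

Call:
{"api": "drive_tool", "payload": {"commands": "1 0.4 0.08 -0.05 0; 1 0.9 0.08 -0.05 0; 1 1.2 0.08 -0.05 0; 1 1.4 0.08 -0.03 0; 1 1.5 0.08 -0.03 0; 1 1.55 0.08 -0.03 0; 1 1.6 0.08 0 0; 1 1.6 0.08 0 0", "newtons": 25}}

```text
t: 5.53
tool_pos: [0.5741, 0.1965, 0.2252]
tool_rot: [2.146, 0.159, -2.144]
contact_force: [0.1, 0.1, -4.2]
opening: 0.0447
```

Call:
{"api": "drive_tool", "payload": {"commands": "1 0.04 0 0 0; 1 0.1 0 -0.05 0; 1 0.15 0 -0.1 0; 1 0.15 0 -0.12 0"}}

```text
t: 5.87
tool_pos: [0.5796, 0.1974, 0.2198]
tool_rot: [2.147, 0.159, -2.142]
contact_force: [-0.3, 0.4, -2.4]
opening: 0.0447
```

Call:
{"api": "drive_tool", "payload": {"commands": "1 0.05 0 -0.04 0; 1 0.1 0 -0.07 0; 1 0.15 0 -0.1 0; 1 0.15 0 -0.1 0"}}

```text
t: 6.2
tool_pos: [0.5848, 0.1982, 0.2152]
tool_rot: [2.152, 0.159, -2.139]
contact_force: [2.5, 1.4, 4.9]
opening: 0.0448
```

```bash
python3 -c "
from mv import *
snap('wrist','w6')
plan(arc(.135,.005,28),-81.45)"
```

```text
t 6.25 pos [0.5847 0.1982 0.2152] yaz -81.55 x [ 0.0058  0.0014 -1.    ] F [2.4 0.3 4.1] open 0.0449
shift units [ 0.381  0.029 -0.08 ] turn -0.019
```

View pics/w6.png

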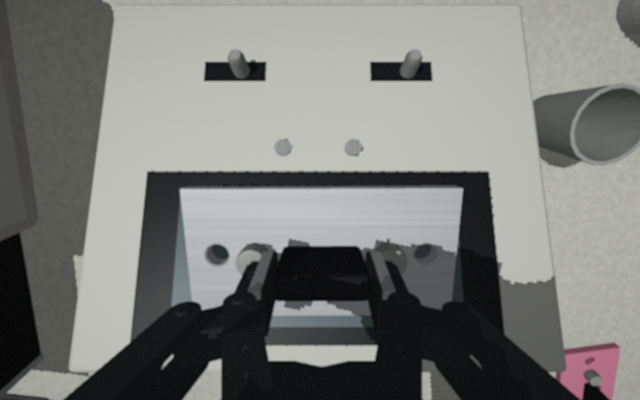

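Call:
{"api": "drive_tool", "payload": {"commands": "1 0.06 0 -0.03 0; 1 0.12 0 -0.05 0; 1 0.18 0 -0.07 0; 1 0.18 0 -0.08 0"}}

```text
t: 6.58
tool_pos: [0.5893, 0.1989, 0.2095]
tool_rot: [2.156, 0.16, -2.135]
contact_force: [4.8, 0.7, 7.5]
opening: 0.045
```

```bash
python3 -c "
from mv import *
snap('wrist','w7');snap('side','s7')
plan(arc(.135,.005,28),-81.45)
crop(load('pics/s7.npz')[0],240,190,370,320,4,'pics/s7c.png')"
```

```text
t 6.68 pos [0.5893 0.1989 0.2095] yaz -81.55 x [ 0.0099  0.0023 -0.9999] F [5.2 1.2 5.8] open 0.0449
shift units [0.237 0.03  0.035] turn -0.02
```

View pics/w7.png

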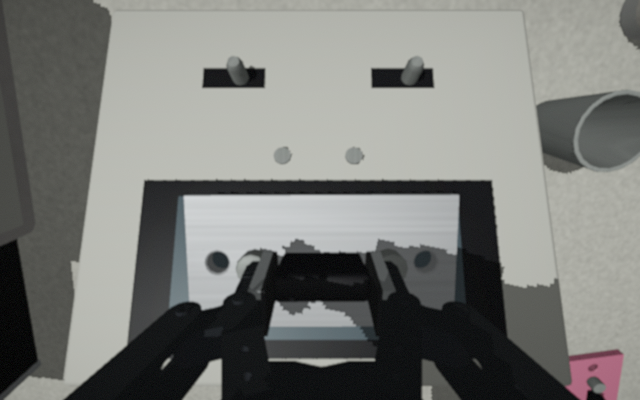

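View pics/s7c.png

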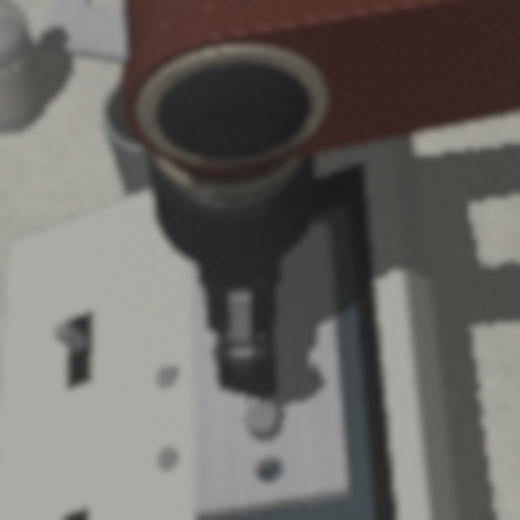

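Call:
{"api": "drive_tool", "payload": {"commands": "1 0.06 0 -0.02 0; 1 0.12 0 -0.03 0; 1 0.18 0 -0.04 0; 1 0.24 0 -0.04 0; 1 0.3 0 -0.04 0; 1 0.3 0 -0.04 0"}}

```text
t: 7.18
tool_pos: [0.5939, 0.1996, 0.1999]
tool_rot: [2.166, 0.161, -2.125]
contact_force: [11.5, 1.6, 9.7]
opening: 0.045
```

```bash
cat >> mv.py <<'E'
def platefit(f):
    im,d,K,T=load(f); P=cloud(d,K,T)
    m=np.zeros(d.shape,bool); m[200:240,195:455]=True
    Q=P[m&(d>0)&(im.max(2)>90)]
    for _ in range(8):
        c=np.median(Q,0) if _==0 else Q.mean(0); nn=np.linalg.svd(Q-c,full_matrices=False)[2][2]; nn*=np.sign(nn[2]); r=(Q-c)@nn; Q=Q[abs(r)<2*r.std()+3e-4]
    print("plate n",nn.round(4),"tilt",np.degrees(np.arccos(nn[2])).round(2),"az",np.degrees(np.arctan2(nn[1],nn[0])).round(1),"N",len(Q),"std",r.std().round(4),"height above deck of plate top",((c-O)@n).round(4))
E
python3 -c "
from mv import *
snap('wrist','w8')
for f in ('w5','w6','w7','w8'): platefit(f'pics/{f}.npz')
plan(arc(.135,.005,28),-81.45)"
```

```text
plate n [ 0.0014 -0.0014  1.    ] tilt 0.11 az -46.6 N 10112 std 0.0006 height above deck of plate top 0.0921
plate n [0.0902 0.0113 0.9959] tilt 5.22 az 7.2 N 10175 std 0.0006 height above deck of plate top 0.0321
plate n [0.2028 0.0285 0.9788] tilt 11.82 az 8.0 N 10156 std 0.0006 height above deck of plate top 0.0269
plate n [0.3642 0.0527 0.9298] tilt 21.59 az 8.2 N 8698 std 0.0006 height above deck of plate top 0.0167
t 7.23 pos [0.5939 0.1996 0.1999] yaz -81.55 x [ 0.0187  0.0038 -0.9998] F [11.5  2.5  9. ] open 0.0449
shift units [-0.005  0.031  0.149] turn -0.019
```

View pics/w8.png

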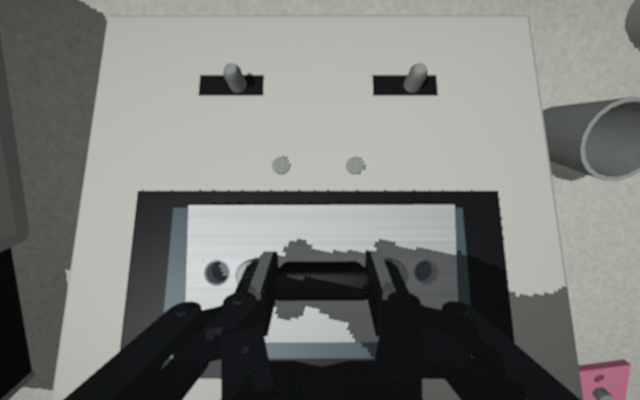

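Call:
{"api": "drive_tool", "payload": {"commands": "1 0.05 0 0 0; 1 0.1 0 0.02 0; 1 0.15 0 0.03 0; 1 0.2 0 0.04 0; 1 0.2 0 0.04 0"}}

```text
t: 7.65
tool_pos: [0.5947, 0.1998, 0.1938]
tool_rot: [2.174, 0.162, -2.118]
contact_force: [16.1, 4.0, 10.6]
opening: 0.0455
```

```bash
python3 -c "
from mv import *
snap('wrist','w9')
for f in ('w9',): platefit(f'pics/{f}.npz')
plan(arc(.135,.005,28),-81.45)"
```

```text
plate n [0.4557 0.0667 0.8876] tilt 27.43 az 8.3 N 7578 std 0.0006 height above deck of plate top 0.0099
t 7.7 pos [0.5947 0.1998 0.1938] yaz -81.54 x [ 0.0256  0.0052 -0.9997] F [17.3  3.5  9.5] open 0.0452
shift units [-0.159  0.031  0.167] turn -0.019
```

Call:
{"api": "drive_tool", "payload": {"commands": "1 0.05 0 0.08 0; 1 0.06 0 0.15 0; 1 0.06 0 0.18 0; 1 0.06 0 0.18 0"}}

```text
t: 8.03
tool_pos: [0.5922, 0.1993, 0.1955]
tool_rot: [2.19, 0.163, -2.104]
contact_force: [26.3, 4.8, 13.6]
opening: 0.045
```

```bash
python3 -c "
from mv import *
snap('wrist','w10')
for f in ('w10',): platefit(f'pics/{f}.npz')
plan(arc(.135,.005,28),-81.45)"
```

```text
plate n [0.446  0.0651 0.8926] tilt 26.79 az 8.3 N 7603 std 0.0006 height above deck of plate top 0.0105
t 8.08 pos [0.5922 0.1993 0.1955] yaz -81.59 x [ 0.0391  0.0077 -0.9992] F [27.4  5.  14.6] open 0.0454
shift units [-0.118  0.029  0.102] turn -0.029
```

Call:
{"api": "drive_tool", "payload": {"commands": "1 0 0 -0.1 0; 1 0 0 -0.2 0; 1 0.02 0 -0.3 0; 1 0.05 0 -0.4 0; 1 0.05 0 -0.4 0"}}

```text
t: 8.5
tool_pos: [0.6006, 0.2007, 0.1898]
tool_rot: [2.164, 0.161, -2.127]
contact_force: [3.1, 0.5, 18.1]
opening: 0.045
```

```bash
python3 -c "
from mv import *
snap('wrist','w11')
for f in ('w11',): platefit(f'pics/{f}.npz')
plan(arc(.135,.005,28),-81.45)"
```

```text
plate n [0.7808 0.1145 0.6142] tilt 52.11 az 8.3 N 9564 std 0.0023 height above deck of plate top 0.0073
t 8.55 pos [0.6006 0.2007 0.1898] yaz -81.55 x [ 0.0172  0.0035 -0.9998] F [ 2.9  0.2 18. ] open 0.0454
shift units [-0.262  0.031  0.315] turn -0.019
```

View pics/w11.png

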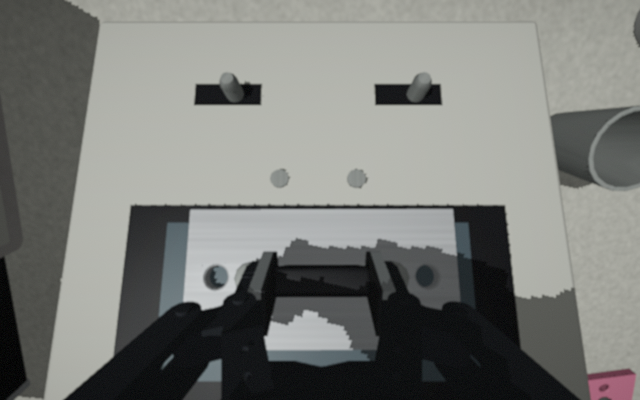

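Call:
{"api": "drive_tool", "payload": {"commands": "1 -0.1 0 -0.05 0; 1 -0.3 0 -0.16 0; 1 -0.6 0 -0.32 0; 1 -0.88 0 -0.47 0; 1 -1 0 -0.53 0; 1 -1 0 -0.53 0", "newtons": 60}}

```text
t: 9.05
tool_pos: [0.6158, 0.2027, 0.2208]
tool_rot: [2.144, 0.158, -2.145]
contact_force: [0.9, 0.2, -4.5]
opening: 0.0452
```

```bash
sed -i 's/m\[200:240/m[220:262/' mv.py; python3 -c "
from mv import *
snap('wrist','w12')
for f in ('w11','w12',): platefit(f'pics/{f}.npz')
plan(arc(.135,.005,28),-81.45)"
```

```text
plate n [0.4637 0.0683 0.8833] tilt 27.95 az 8.4 N 8225 std 0.0006 height above deck of plate top 0.0092
plate n [0.4784 0.0713 0.8753] tilt 28.92 az 8.5 N 7690 std 0.0006 height above deck of plate top 0.0434
t 9.1 pos [0.6151 0.2026 0.2199] yaz -81.54 x [-1.9e-03 -4.0e-04 -1.0e+00] F [-0.5  0.4 -4. ] open 0.0445
shift units [0.498 0.025 0.685] turn -0.018
```

View pics/w12.png

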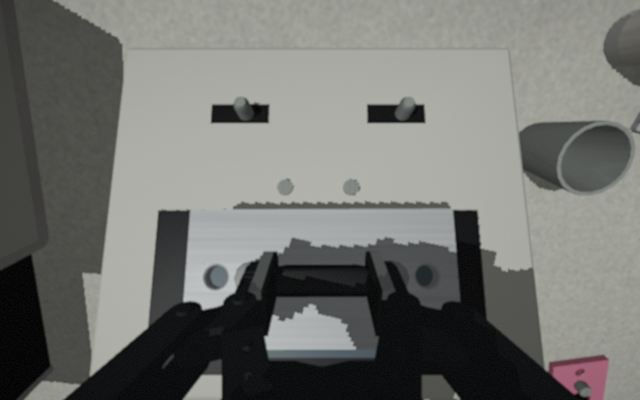

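```bash
python3 -c "
from mv import *
im=load('pics/w12.npz')[0]; crop(im,200,85,440,135,3.3,'pics/a1.png'); crop(im,180,200,470,300,2.7,'pics/a2.png')"
```

```text
(no output)
```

View pics/a1.png

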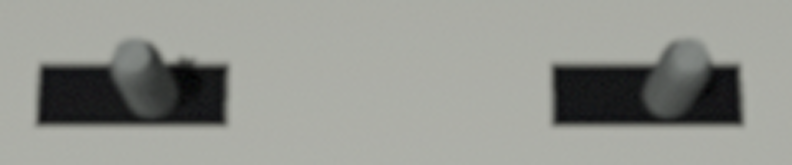

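View pics/a2.png

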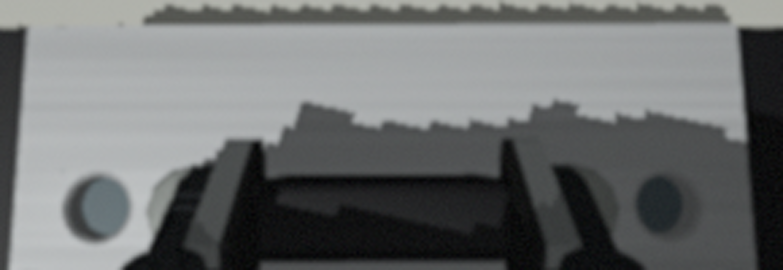

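```bash
cat >> mv.py <<'E'
def dk(p): q=p-O; return np.array([q@dx,q@dy,q@n])*1e3
E
python3 - <<'E'
from mv import *
im,d,K,T=load('pics/w12.npz'); nc=n@O
f=lambda x,y,o,s,h: dk(ray_plane((x+.5)/s-.5+o[0],(y+.5)/s-.5+o[1],K,T,n,nc+h)).round(1)
for nm,c in(("tipL",(135,52)),("tipR",(689,52))): print(nm,f(*c,(200,85),3.3,.02))
for nm,c in(("slotL",(132,95)),("slotR",(647,95))): print(nm,f(*c,(200,85),3.3,0))
for nm,c in(("holeL",(98,208)),("holeR",(669,208)),("cL",(25,27)),("cR",(740,27))): print(nm,f(*c,(180,200),2.7,.0434))
o=ctrl.get_obs(); print("tcp",dk(o["tool_pos"]).round(1))
E
```

```text
tipL [ -0.8 -55.7  20. ]
tipR [-0.5 66.7 20. ]
slotL [ -0.3 -61.6   0. ]
slotR [ 0.  62.2  0. ]
holeL [122.9 -58.9  43.4]
holeR [123.1  65.4  43.4]
cL [ 83.1 -77.5  43.4]
cR [83.4 83.7 43.4]
tcp [115.4   4.   63.1]
```

```bash
python3 -c "
from mv import *
p=ctrl.get_obs()['tool_pos']
plan(p-.1231*dx+.0022*dy,-81.45)"
```

```text
t 9.1 pos [0.6151 0.2026 0.2199] yaz -81.54 x [-1.9e-03 -4.0e-04 -1.0e+00] F [-0.5  0.4 -4. ] open 0.0445
shift units [ 1.44  0.05 -2.72] turn -0.018
```

Call:
{"api": "drive_tool", "payload": {"commands": "1 0.13 0 -0.25 0; 1 0.32 0.01 -0.6 0; 1 0.58 0.02 -1.1 0; 1 0.85 0.03 -1.6 0; 1 1.11 0.04 -2.1 0; 1 1.32 0.05 -2.5 0; 1 1.44 0.05 -2.72 0; 1 1.44 0.05 -2.72 0"}}

```text
t: 9.77
tool_pos: [0.7226, 0.2163, 0.1592]
tool_rot: [2.139, 0.157, -2.151]
contact_force: [0.2, -0.3, -4.8]
opening: 0.0443
```

```bash
python3 -c "
from mv import *
im=snap('wrist','w13')[0]
platefit('pics/w13.npz')
p=ctrl.get_obs()['tool_pos'];print(dk(p))
plan(p,-81.45)
crop(im,180,200,470,300,2.7,'pics/a3.png')
im=snap('side','s13')[0]; crop(im,215,210,345,350,4,'pics/s13c.png')
im=snap('scene','sc13')[0]; crop(im,270,210,430,390,3.3,'pics/sc13c.png')"
```

```text
plate n [0.4847 0.0719 0.8717] tilt 29.34 az 8.4 N 7604 std 0.0006 height above deck of plate top 0.0394
[-7.75956073  6.22211269 61.45833348]
t 9.82 pos [0.7222 0.2165 0.1606] yaz -81.54 x [-4.8e-03 -9.0e-04 -1.0e+00] F [ 0.7  0.1 -4.1] open 0.0444
shift units [0. 0. 0.] turn -0.019
```

View pics/a3.png

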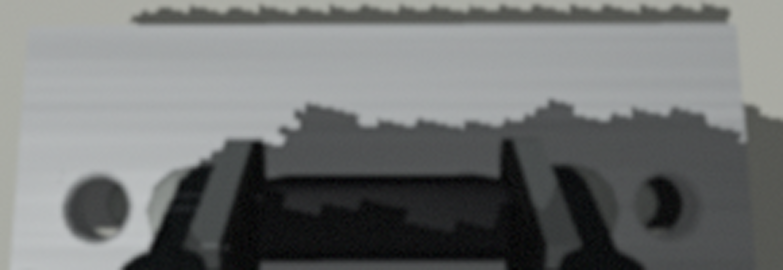

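View pics/s13c.png

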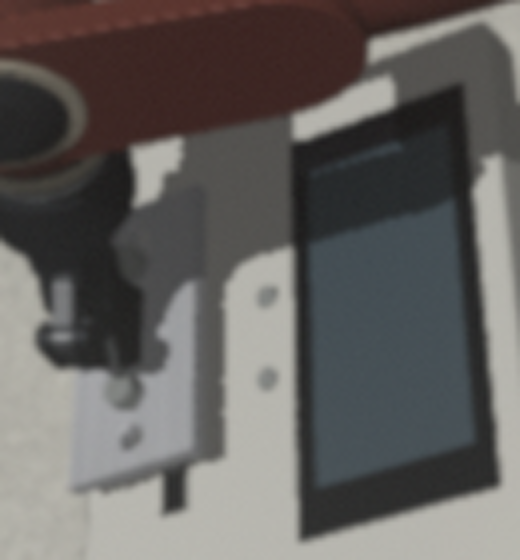

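View pics/sc13c.png

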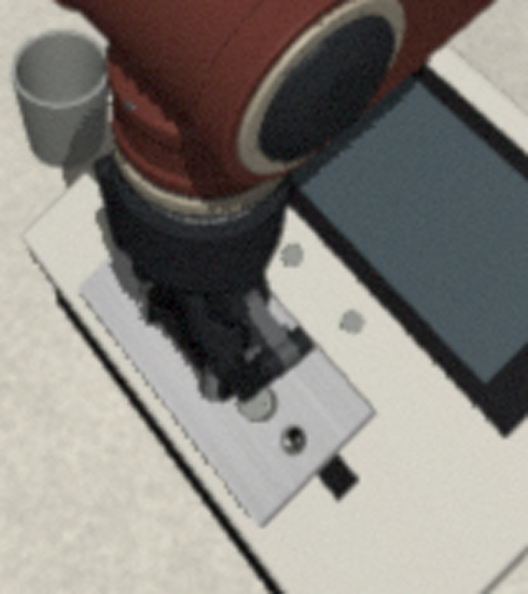

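```bash
python3 -c "
from mv import *
im=load('pics/sc13.npz')[0]; crop(im,345,325,375,355,20,'pics/b1.png')
im=load('pics/w13.npz')[0]; a=cv2.resize(im[262:292,200:232],None,fx=12,fy=12,interpolation=2); b=cv2.resize(im[262:292,410:442],None,fx=12,fy=12,interpolation=2); o=np.hstack([a,b]); o=np.clip(o.astype(float)*1.6,0,255).astype(np.uint8); cv2.imwrite('pics/b2.png',o)"
```

```text
(no output)
```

View pics/b1.png

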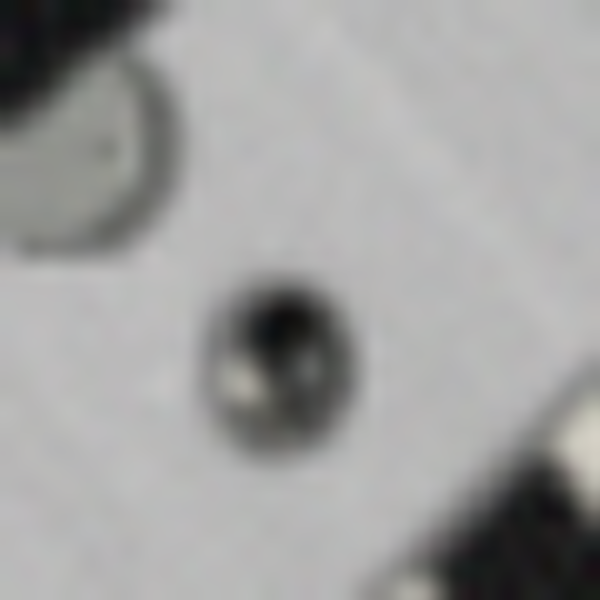

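View pics/b2.png

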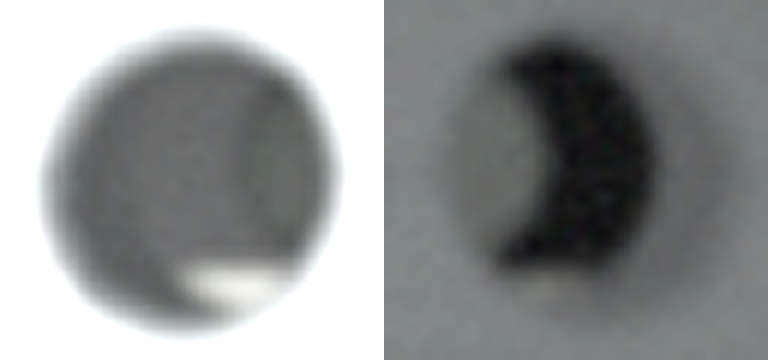

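Run:
```python
from mv import *
im,d,K,T=load('pics/w13.npz'); nc=n@O
f=lambda x,y,o,h: dk(ray_plane((x+.5)/12-.5+o[0],(y+.5)/12-.5+o[1],K,T,n,nc+h)).round(1)
print("tips",f(316,165,(200,262),.02),f(469-384,165,(410,262),.02))
print("holes",f(190,182,(200,262),.0394),f(592-384,182,(410,262),.0394))
```

```text
tips [ -0.4 -56.7  20. ] [-0.2 67.4 20. ]
holes [ -1.  -56.9  39.4] [-0.8 67.5 39.4]
```

Call:
{"api": "drive_tool", "payload": {"commands": "1 0.08 0 0.05 0; 1 0.15 0 0.09 0; 1 0.2 0 0.12 0; 1 0.25 0 0.145 0; 1 0.3 0 0.17 0; 1 0.3 0 0.17 0"}}

```text
t: 10.42
tool_pos: [0.716, 0.2157, 0.1507]
tool_rot: [2.143, 0.159, -2.146]
contact_force: [-0.2, -0.2, -3.4]
opening: 0.0447
```

```bash
python3 -c "
from mv import *
im=snap('wrist','w14')[0]
platefit('pics/w14.npz')
p=ctrl.get_obs()['tool_pos'];print(dk(p))
plan(p,-81.45)
a=cv2.resize(im[262:292,200:232],None,fx=12,fy=12,interpolation=2); b=cv2.resize(im[262:292,410:442],None,fx=12,fy=12,interpolation=2); o=np.hstack([a,b]); o=np.clip(o.astype(float)*1.6,0,255).astype(np.uint8); cv2.imwrite('pics/b3.png',o)"
```

```text
plate n [0.4819 0.0718 0.8733] tilt 29.16 az 8.5 N 7662 std 0.0006 height above deck of plate top 0.0289
[-6.98004363  6.14275604 50.10229394]
t 10.47 pos [0.7163 0.2156 0.151 ] yaz -81.54 x [-7.e-04 -1.e-04 -1.e+00] F [ 0.5  0.  -4.9] open 0.0444
shift units [0. 0. 0.] turn -0.018
```

View pics/b3.png

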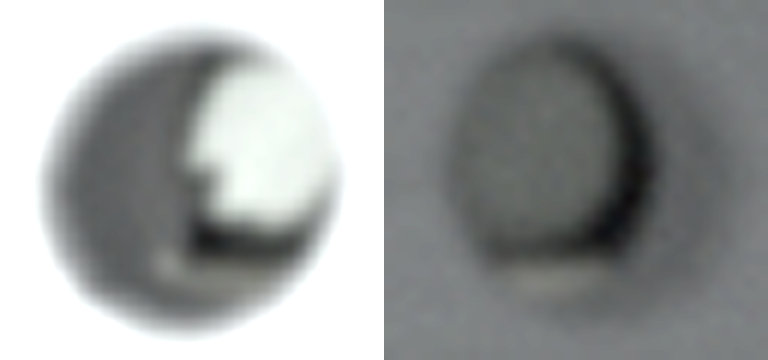

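Run:
```python
from mv import *
im,d,K,T=load('pics/w14.npz'); nc=n@O
f=lambda x,y,o,h: dk(ray_plane((x+.5)/12-.5+o[0],(y+.5)/12-.5+o[1],K,T,n,nc+h)).round(1)
print("tips",f(262,143,(200,262),.02),f(540-384,145,(410,262),.02))
print("edges",f(190,143,(200,262),.02),f(618-384,145,(410,262),.02))
print("holes",f(190,182,(200,262),.0289),f(592-384,182,(410,262),.0289))
for s in ("scene","side"):
    snap(s,s+'14')
im=load('pics/scene14.npz')[0]; a=cv2.resize(im[335:365,345:375],None,fx=13,fy=13,interpolation=2)
im=load('pics/side14.npz')[0]; b=cv2.resize(im[305:335,235:265],None,fx=13,fy=13,interpolation=2); cv2.imwrite('pics/b4.png',np.hstack([a,b]))
```

```text
tips [ -0.5 -56.6  20. ] [-0.2 67.5 20. ]
edges [ -0.5 -60.3  20. ] [-0.2 71.5 20. ]
holes [  0.8 -57.2  28.9] [ 1.  67.1 28.9]
```

View pics/b4.png

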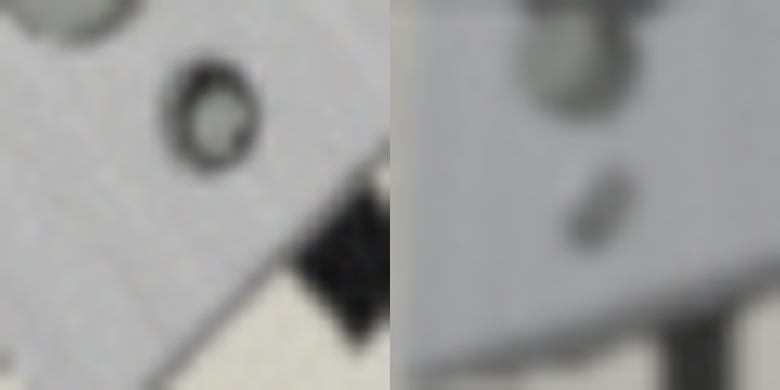

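Call:
{"api": "drive_tool", "payload": {"commands": "1 0.01 0.015 -0.03 0; 1 0.05 0.015 -0.01 0; 1 0.1 0.015 0.02 0; 1 0.14 0.015 0.04 0; 1 0.14 0.015 0.04 0"}}

```text
t: 10.98
tool_pos: [0.7146, 0.2148, 0.1449]
tool_rot: [2.143, 0.159, -2.146]
contact_force: [-0.3, -0.5, -4.8]
opening: 0.0446
```

```bash
cat >> mv.py <<'E'
def look(f,b):
    im=snap('wrist',f)[0]; platefit(f'pics/{f}.npz')
    p=ctrl.get_obs()['tool_pos'];print(dk(p)); plan(p,-81.45)
    o=np.hstack([cv2.resize(im[262:292,200:232],None,fx=12,fy=12,interpolation=2),cv2.resize(im[262:292,410:442],None,fx=12,fy=12,interpolation=2)])
    cv2.imwrite(f'pics/{b}.png',np.clip(o.astype(float)*1.6,0,255).astype(np.uint8))
E
python3 -c "
from mv import *
look('w15','b5')"
```

```text
plate n [0.4762 0.0706 0.8765] tilt 28.78 az 8.4 N 7675 std 0.0006 height above deck of plate top 0.023
[-8.29437758  6.72311744 44.22727423]
t 11.03 pos [0.7148 0.2148 0.1452] yaz -81.54 x [-1.e-03 -2.e-04 -1.e+00] F [ 0.6 -0.8 -5.1] open 0.0447
shift units [0. 0. 0.] turn -0.018
```

View pics/b5.png

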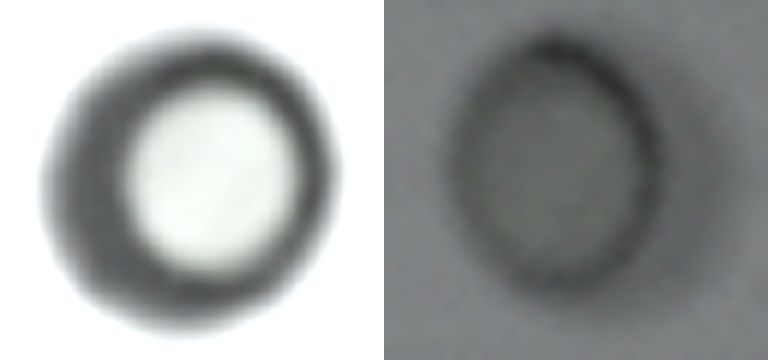

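Call:
{"api": "drive_tool", "payload": {"commands": "1 0.05 0 0.027 0; 1 0.1 0 0.053 0; 1 0.15 0 0.08 0; 1 0.2 0 0.106 0; 1 0.2 0 0.106 0"}}

```text
t: 11.45
tool_pos: [0.7104, 0.2142, 0.1369]
tool_rot: [2.143, 0.158, -2.146]
contact_force: [-1.3, 0.2, -4.9]
opening: 0.0447
```

```bash
python3 -c "
from mv import *
look('w16','b6')"
```

```text
plate n [0.4784 0.0711 0.8753] tilt 28.92 az 8.5 N 7630 std 0.0006 height above deck of plate top 0.0139
[-8.29183982  6.73666992 35.14471979]
t 11.5 pos [0.7106 0.2142 0.1371] yaz -81.54 x [-1.e-03 -2.e-04 -1.e+00] F [ 0.   0.3 -5. ] open 0.0449
shift units [0. 0. 0.] turn -0.017
```

View pics/b6.png

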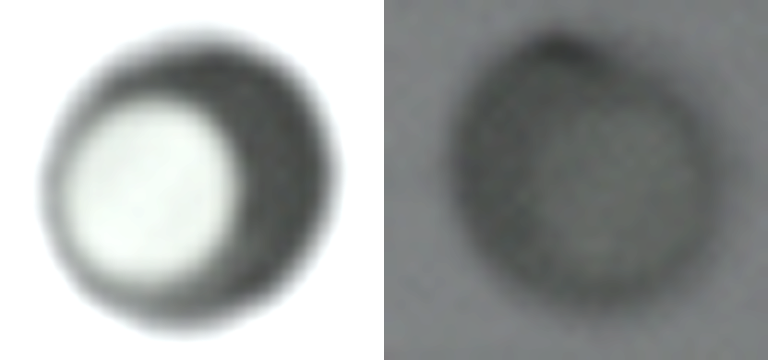

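Call:
{"api": "drive_tool", "payload": {"commands": "1 0.03 0 0.016 0; 1 0.06 0 0.032 0; 1 0.09 0 0.048 0; 1 0.11 0 0.058 0; 1 0.11 0 0.058 0"}}

```text
t: 11.92
tool_pos: [0.7084, 0.2139, 0.133]
tool_rot: [2.144, 0.159, -2.145]
contact_force: [-1.1, -0.2, -3.9]
opening: 0.0443
```

```bash
python3 -c "
from mv import *
look('w17','b7')"
```

```text
plate n [0.4799 0.0713 0.8744] tilt 29.02 az 8.5 N 7734 std 0.0006 height above deck of plate top 0.0096
[-8.34264011  6.71632644 30.63213215]
t 11.97 pos [0.7085 0.2139 0.1331] yaz -81.54 x [-4.e-04 -0.e+00 -1.e+00] F [-0.1  0.7 -5.7] open 0.045
shift units [0. 0. 0.] turn -0.018
```

Call:
{"api": "drive_tool", "payload": {"commands": "1 0.02 0 0.01 0; 1 0.04 0 0.02 0; 1 0.06 0 0.03 0; 1 0.06 0 0.03 0"}}

```text
t: 12.3
tool_pos: [0.7083, 0.2139, 0.1327]
tool_rot: [2.148, 0.159, -2.142]
contact_force: [-0.8, 0.2, 1.4]
opening: 0.0453
```

```bash
python3 -c "
from mv import *
look('w18','b8')"
```

```text
plate n [0.4784 0.0706 0.8753] tilt 28.92 az 8.4 N 7779 std 0.0006 height above deck of plate top 0.0093
[-8.40457901  6.67314746 30.15443531]
t 12.35 pos [0.7083 0.2139 0.1327] yaz -81.55 x [ 2.5e-03  6.0e-04 -1.0e+00] F [-1.3 -0.2  2.4] open 0.0447
shift units [0. 0. 0.] turn -0.02
```

Call:
{"api": "drive_tool", "payload": {"commands": "1 0.03 0 0.01 0; 1 0.06 0 0.02 0; 1 0.09 0 0.03 0; 1 0.12 0 0.03 0; 1 0.12 0 0.03 0", "newtons": 25}}

```text
t: 12.77
tool_pos: [0.7085, 0.214, 0.1324]
tool_rot: [2.152, 0.159, -2.139]
contact_force: [-5.0, -0.4, 15.2]
opening: 0.0445
```

```bash
python3 -c "
from mv import *
look('w19','b9')"
```

```text
plate n [0.4744 0.0695 0.8776] tilt 28.65 az 8.3 N 7831 std 0.0006 height above deck of plate top 0.0093
[-8.65211262  6.65322243 30.06629012]
t 12.82 pos [0.7085 0.214  0.1325] yaz -81.56 x [ 0.0063  0.0011 -1.    ] F [-5.5  0.  15.6] open 0.0444
shift units [0. 0. 0.] turn -0.023
```

View pics/w19.png

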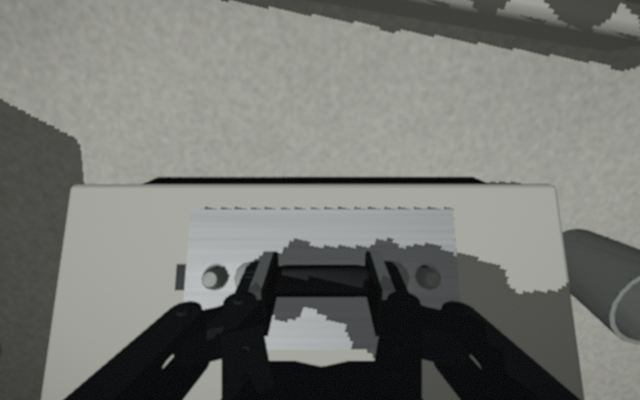

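Call:
{"api": "drive_tool", "payload": {"commands": "1 0.02 0 0.04 0; 1 0.03 0 0.08 0; 1 0.04 0 0.12 0; 1 0.04 0 0.12 0"}}

```text
t: 13.15
tool_pos: [0.7081, 0.2139, 0.1324]
tool_rot: [2.167, 0.16, -2.125]
contact_force: [9.0, 1.8, 11.0]
opening: 0.0446
```

```bash
python3 -c "
from mv import *
look('w20','b10')
d,K,T=load('pics/w20.npz')[1:]; P=cloud(d,K,T); Q=P[225:262,90:170].reshape(-1,3); 
c=Q.mean(0);v=np.linalg.svd(Q-c,full_matrices=False)[2][2];v*=np.sign(v[2]);print('deck near',v,np.degrees(np.arccos(v[2])),dk(c))"
```

```text
plate n [0.4668 0.0684 0.8817] tilt 28.15 az 8.3 N 8090 std 0.0006 height above deck of plate top 0.0092
[-8.31529535  6.62061916 29.77931628]
t 13.2 pos [0.7081 0.2139 0.1324] yaz -81.57 x [ 0.0187  0.0035 -0.9998] F [ 7.4  2.  10. ] open 0.0448
shift units [0. 0. 0.] turn -0.024
deck near [-0.90943176 -0.11691343  0.39908036] 66.47930034746288 [ -21.38978555 -115.06522917   -0.12690894]
```

Call:
{"api": "drive_tool", "payload": {"commands": "1 -0.03 0 -0.02 0; 1 -0.06 0 -0.05 0; 1 -0.08 0 -0.07 0; 1 -0.08 0 -0.07 0"}}

```text
t: 13.53
tool_pos: [0.708, 0.2139, 0.1323]
tool_rot: [2.157, 0.159, -2.135]
contact_force: [3.6, 0.8, 6.5]
opening: 0.0444
```

```bash
python3 -c "
from mv import *
look('w21','b11')"
```

```text
plate n [0.4649 0.0681 0.8828] tilt 28.02 az 8.3 N 7911 std 0.0006 height above deck of plate top 0.0092
[-8.24102746  6.65185431 29.70528527]
t 13.58 pos [0.708  0.2139 0.1324] yaz -81.57 x [ 0.0102  0.002  -0.9999] F [2.8 0.7 6.8] open 0.0446
shift units [0. 0. 0.] turn -0.024
```

View pics/b11.png

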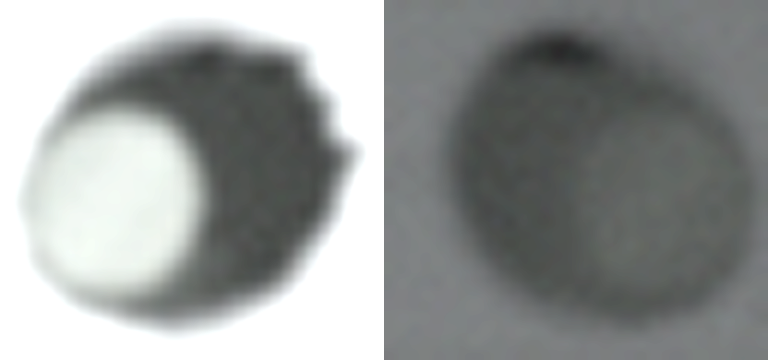

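Call:
{"api": "drive_tool", "payload": {"commands": "1 -0.03 0 -0.015 0; 1 -0.05 0 -0.025 0; 0 -0.05 0 -0.025 0; -0.4 -0.05 0 -0.025 0; -0.7 -0.05 0 -0.025 0; -0.7 -0.05 0 -0.025 0; -0.7 -0.05 0 -0.025 0"}}

```text
t: 14.17
tool_pos: [0.7042, 0.2132, 0.1283]
tool_rot: [2.141, 0.158, -2.148]
contact_force: [0.7, -0.1, -0.5]
opening: 0.0722
```

```bash
python3 -c "
from mv import *
look('w22','b12')"
```

```text
plate n [0.4655 0.0684 0.8824] tilt 28.07 az 8.4 N 7830 std 0.0006 height above deck of plate top 0.0092
[-6.86699171  6.7529899  24.60736193]
t 14.22 pos [0.7044 0.2132 0.1285] yaz -81.53 x [-2.5e-03 -6.0e-04 -1.0e+00] F [-0.1 -0.3  0.2] open 0.0728
shift units [0. 0. 0.] turn -0.016
```

View pics/w22.png

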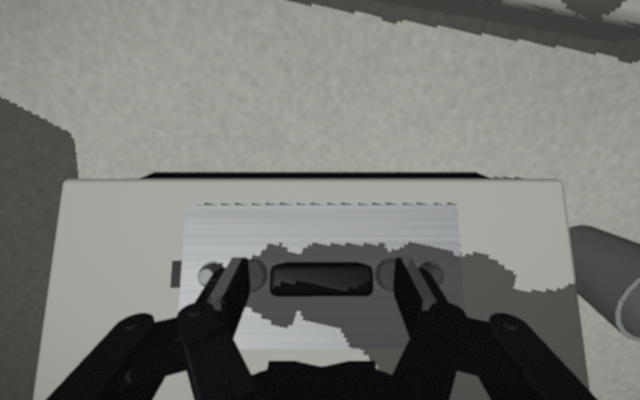

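Call:
{"api": "drive_tool", "payload": {"commands": "-0.8 -0.2 0 0 0; -0.8 -0.6 0 0 0; -0.8 -1.2 0 0 0; -0.8 -2 0 0 0; -0.8 -2.8 0 0 0; -0.8 -3.4 0 0 0; -0.8 -3.6 0 0 0; -0.8 -3.6 0 0 0"}}

```text
t: 14.88
tool_pos: [0.7069, 0.2137, 0.2795]
tool_rot: [2.154, 0.16, -2.136]
contact_force: [0.2, -0.4, -0.6]
opening: 0.0769
```

Run:
```python
from mv import *
im,d,K,T=snap('wrist','w23'); print(ctrl.get_obs()['contact_force'].round(1))
a=snap('side','s23')[0]; crop(a,215,210,365,350,4,'pics/s23c.png')
# height map over the dock: deck coords
P=cloud(d,K,T); q=(P-O); X,Y,Z=q@dx*1e3,q@dy*1e3,q@n*1e3
for nm,m in(("plate down edge",(X>-36)&(X<-20)),("plate up edge",(X>15)&(X<32))):
  for y0 in(-70,-40,0,35,65):
    s=m&(abs(Y-6-y0)<10)&(d>0)&(Z>5)&(Z<15); print(nm,y0,s.sum(),np.median(Z[s]).round(2) if s.any() else None)
s=(X<-47)&(X>-57)&(abs(Y)<100); print("deck",np.median(Z[s])); s=(X>50)&(X<70)&(abs(Y)<100); print("deck up",np.median(Z[s]))
```

```text
[ 0.2 -0.1 -0.8]
plate down edge -70 275 9.16
plate down edge -40 272 9.25
plate down edge 0 277 9.17
plate down edge 35 272 9.05
plate down edge 65 276 9.16
plate up edge -70 323 9.22
plate up edge -40 319 9.17
plate up edge 0 316 9.11
plate up edge 35 307 9.01
plate up edge 65 309 8.95
deck -0.8533034429561002
deck up 0.40654697473179763
```

View pics/w23.png

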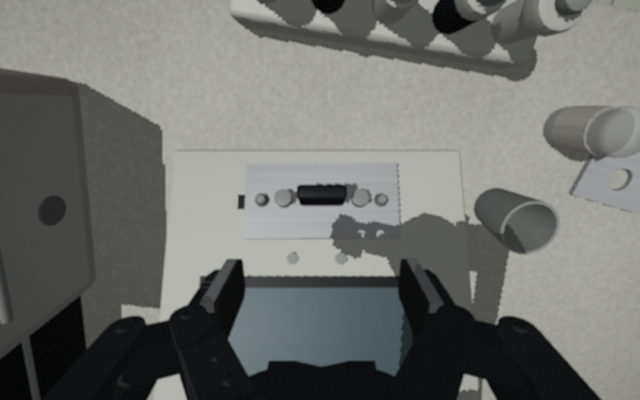

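View pics/s23c.png

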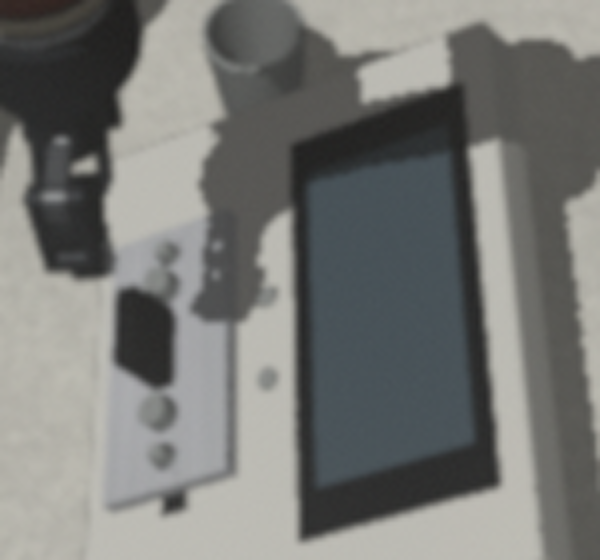

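```bash
python3 -c "
from station import ctrl
print(ctrl.finish_job())"
```

```text
the job is handed in; nothing more can be done
None
```

The dock is seated over both pins and flush on the sloping deck. I let go of it, backed the gripper off to about 15 cm above it, and handed the job in at about 15 s.

**How it was done**
- The drive can only turn the tool about its own long axis. So I gripped the grey dock by the ends of its rib and pressed it gently (up to about 28 N) against the flat screen, which swivelled it in the grip to the deck's slope.
- From camera views I measured the pin shift as about +5 mm. I then lowered the dock square over the pins, correcting about 1 mm on the way, with no side force felt until the plate touched the deck.
- I pressed it home at about 16 N, eased off and opened the fingers.

**Last checks**
- **Fit:** both pins show through the holes. The plate's tilt measured 28.1° against 28°.
- **Flushness:** the plate's top reads an even 9.0–9.25 mm above the deck at both long edges and along its length. The plate is 10 mm thick. It read the same pressed flat on the screen, so I take the gap as camera bias.
- **Release:** there was no contact force on the tool after letting go.
- **Other objects:** the pink look-alike and the other things on the table were not touched.

**What disagreed**
- The console's front faces away from the robot (+x, turned about 8.5°), not to its right as the task text says. I used the measured pose.
- The deck next to the dock read between −0.9 and +0.4 mm off my assumed plane, which is within the camera calibration.

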